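# Load the paint rack into the bottle shaker past its sprung gate

## Task

Load the bottle shaker: with a fingertip swing its sprung gate outward and hold it open while you push the rack of paint bottles along the lane, past the gate, until it is fully home against the end stop; then let the gate spring shut behind the rack and leave everything untouched. The gate must stay held clear of the rack until the rack is home and never press or scrape on it. Only push: do not grip, lift or tip the rack or its bottles, and leave the other things on the desk where they are.

Things in the scene. Friction and masses are not known exactly. Their poses are not given: they have to be found in the camera images.
- shaker: the bottle shaker: white box 390 mm long, 170 mm wide, with a flat dark metal deck 62 mm above the table. Fixed, turned by up to 0.35 rad. Origin on the table under the lane's centre line; y runs along the lane, the way the rack is pushed; the -x side (with the dial) faces the robot and carries the gate. Positions below given as 'shaker x, y' are in this frame
- lane (a point): point on the deck on the lane's centre line, at shaker y = -200 mm (infeed end). The lane is the strip of deck between two straight steel rails 9 mm high, 5 mm wide, inner faces at shaker x = -36.5 and +36.5 mm, from y = -245 to +121 mm. Behind the rack the lane is empty; the deck is 164 mm wide, from y = -253 to +133 mm
- stop_face (a point): middle of the face of the upright end stop (45 mm high, 83 mm wide) that closes the lane and that the rack is pushed against: shaker y = +111 mm, 20 mm above the deck
- gate (a joint): angle of the gate (rad): 0 = shut, growing as its free end swings outward, away from the lane, to shaker -x; stop at 0.5. It turns on an upright pin at the infeed end. A spring shuts it, about 0.33 Nm at 0 and 0.45 Nm at 0.2 rad; let go, it is shut in about 0.2 s. From 0.11 rad its lip is clear of the rack's path
- gate_arm (a point): the gate's arm, a flat upright steel sheet 3 mm thick: this point is on its inner face, 10 mm below its top edge, beside the lip. Shut, the arm lies along the robot side of the lane, inner face at shaker x = -42 mm, y = -222 to +28 mm, 12 to 60 mm above the deck. A finger in the lane behind the rack can press it outward and slide along it
- gate_lip (a point): free end of the gate's lip, mid-height. The lip is a flat tongue turned in square from the arm's lower part, at shaker y = 0 to +4 mm when shut, reaching across the lane from the arm to x = -18 mm, blocking the rack. It stands 12 to 26 mm above the deck; a fingertip higher than that passes over it
- gate_hinge (a point): the gate's hinge axis (upright) at the arm's top edge, 60 mm above the deck, at shaker x = -43.5, y = -230 mm
- rack: plywood rack in the lane before the gate: 99 mm long (y, along the lane), 67 mm wide, cell walls 40 mm high, end boards 64 mm high. About 0.35 kg full. Origin: centre of its underside, axes about the shaker's. Its leading end starts 10 to 40 mm short of the lip. Home, its origin is at shaker y = +61.5 mm, its rear 8 mm past the lip. It slides easily (friction about 0.3); pushed high and sideways it can tip
- rack_rear (a point): middle of the outer face of the rack's rear end board, where it is pushed, 50 mm above the rack's underside, 49.5 mm behind its origin. With the gate at 0.15 rad its arm, beside the lip, stands 43 mm out from the rack's near side, so the holding and the pushing finger must be spread: one on the arm, the other on this board
- bottle0: dropper bottle standing loose in the rack, 25 mm thick, 76 mm tall; origin centre of its underside
- bottle1: dropper bottle standing loose in the rack, 25 mm thick, 76 mm tall; origin centre of its underside
- bottle2: dropper bottle standing loose in the rack, 25 mm thick, 76 mm tall; origin centre of its underside
- bottle3: dropper bottle standing loose in the rack, 25 mm thick, 76 mm tall; origin centre of its underside
- bottle4: dropper bottle standing loose in the rack, 25 mm thick, 76 mm tall; origin centre of its underside
- bottle5: dropper bottle standing loose in the rack, 25 mm thick, 76 mm tall; origin centre of its underside
- jar: bystander: thinner jar with white cap, 44 mm wide, 75 mm tall, beyond the shaker; origin at its underside
- tape: bystander: roll of blue tape lying flat, 100 mm across, 24 mm high; origin at its underside
- cup: bystander: green cup, 60 mm wide, 55 mm tall, past the end-stop end of the shaker; origin at its underside
- dish: bystander: small bowl, 100 mm wide, 30 mm high; origin at its underside
- palette: bystander: white plate-like palette, 130 mm wide, 14 mm high, before the infeed end; origin at its underside
- knife: bystander: hobby knife lying between shaker and robot, 147 mm long, 10 mm thick; origin at its underside
- spare: bystander: single dropper bottle, 25 mm thick, 76 mm tall, standing between shaker and robot; origin at its underside

How it is judged:
By the outcome, as a careful person would: the job done as asked, in the order asked, and still so for the second after the job is handed in, with the robot touching nothing.
It also fails if it takes over 40 s, if anything falls off the work surface, if the arm or the gripper's body presses on something with over 40 N, if the wrist force passes 120 N, or if a joint passes its speed limit or range.

## Robot

A 6-joint arm with a two-finger parallel gripper is mounted at the origin on the work surface. World frame = base frame: x ahead of the robot, y to its left, z up, the work surface at z = 0. Lengths are in m, angles in rad, forces in N, time in s.
With the tool pointing down it reaches from about 0.275 to 0.825 m from the base axis. Payload 4.9 kg.
Tool frame: the origin (TCP) lies midway between the tips of the shut fingers; the grasp point (between the pads) lies 19 mm behind it (grip_point_offset is the distance from the TCP to the grasp point, in m); z points along the fingers, y is the line along which they close (so a half turn about z gives the same grasp; the last joint's range is limited). The gripper opens to 85 mm and grips with 20 to 120 N. Pads are 22 mm wide; open, the fingers measure 114 mm over their backs; the gripper's body (76 mm by 85 mm) begins 54 mm behind the grasp point. The pads swing forward as they close: fully open they stand 13 mm farther back than shut.
Start: joints at [-1.477, 0.326, -0.193, 1.052, 0, 1.437], TCP at [0.124, -0.536, 0.231] pointing down, gripper open.
Joint ranges: [-2.65, 2.65], [-0.97, 1.79], [-1.3, 1.35], [-1.93, 2.1], [-1.47, 1.37], [-3.14, 3.14]. Speed limits (rad/s): [2.57, 2.57, 3.14, 3.14, 3.14, 3.14].

## Interface

Orientations are given as a rotation vector (axis times angle).
In Python, from cell import * gives the robot as it stands. Calls block until the motion is done:
- movep(position, orientation): joint-space move of the TCP to a pose.
- move_l(position, velocity=0.15, rot=None, until_force=None): straight line of the TCP; rot=None keeps the orientation; velocity is the mean speed in m/s. With until_force (N) it stops when the force on the tool has changed by that much, and returns True; else False.
- set_joints(angles): joint-space move.
- let_go() and grab(newtons=None): open the fingers fully, or close them until they stop; newtons is the grip in N (None keeps the last).
- sleep(seconds).
- ik(position, orientation): joint angles nearest the present ones, or None.
- get_state(): the state.
- grab_frame(name): name is "scene" or "top" or "wrist"; returns a dict with "img" (400x640x3 uint8, red, green, blue), "fx", "fy", "cx", "cy" (pixels), "k1" (the pictures are not rectified: a ray, as slopes to the right and down, at radius r is drawn at 1 + k1 r^2 times it, then the intrinsics apply), "cam_to_world" (4x4, takes a point from camera to world coordinates); the wrist camera has in their place "T_tool_cam" (4x4, takes a point from camera to tool coordinates, whose origin is the TCP and whose axes are the flange's). Camera axes: x right, y down, z forward; pixel columns grow to the right and rows downward; lengths in m; the calibration is good to about 2 mm. A picture is of the moment at which its call begins: read the wrist's pose just before it. There is no depth.
A pose or a line that the arm cannot do raises MotionError and nothing moves.
- sign_off(): hands the job in; it is judged then, once.
Trained networks look in the newest picture that a camera, given by its name, has taken for a name from the list of things; names that differ only in an ending like _2 or _b are one class to them, and where a whole thing is asked for, a point or a joint stands for the part that bears it (a point fixed in the world has none). Each returns a list of dicts, best first, with "score" (0 to 1); they miss things now and then, are a little off and sometimes report something else, mostly with a low value. They report only what shows in the picture. A call takes as long as a camera call.
- spot_in(camera, name): "centre" ([column, row] in pixels, amid what is visible of it).
- silhouettes(camera, name): "mask" (400x640 bool, what is visible of it) and "centre" ([column, row] in pixels, amid what is visible of it).
- tip_of(camera, name): "centre" ([column, row] in pixels: a listed point, or the origin of a listed thing).
The state is a dict: "clock": time; "q": joint angles; "joint_velocities": joint speeds; "tau": joint torques, N m; "position": TCP position; "eef_rot": TCP orientation; "contact_force": force on the tool from outside, world axes, zero at the start; "wrist_torque": the same for the moment, N m; "finger_gap": opening from 0.0 (shut) to 1.0 (fully open); "grasp_force": force on a finger pad.
Only numpy, scipy, OpenCV 4.12 (cv2) and the standard library are available. Lean on these libraries where they do the work, as an engineer would, in place of code of your own. Each camera call takes 0.05 s, during which the arm holds its last target. There are 200 camera calls.

## Working session

There is one attempt and no reset: what is moved stays moved. The work goes in short steps, each a Python script; the robot and the scene stay as the last script left them, time stands still between calls to the robot, and variables do not carry over. Pictures are saved under pics/ and viewed, at most 12 in all, crops included, and the job is handed in when it is done.

```bash
ls; mkdir -p pics
python3 - <<'E'
from cell import *
import cv2,numpy as np
s=get_state();print({k:np.round(v,3).tolist() for k,v in s.items()})
for c in ["top","scene"]:
    f=grab_frame(c); cv2.imwrite(f"pics/{c}0.png",f["img"][:,:,::-1])
    print(c,[round(float(f[k]),3) for k in("fx","fy","cx","cy","k1")],np.round(f["cam_to_world"],3).tolist())
    for n in ["lane","stop_face","gate_arm","gate_lip","gate_hinge","rack","rack_rear","shaker"]:
        print(n,[(np.round(d["centre"],1).tolist(),round(d["score"],2)) for d in tip_of(c,n)[:2]])
E
```

```text
pics
{'clock': 0.0, 'q': [-1.477, 0.327, -0.194, 1.052, 0.0, 1.437], 'joint_velocities': [-0.0, 0.002, -0.001, 0.0, -0.001, -0.001], 'tau': [0.001, -44.34, 26.244, 0.016, -0.0, -0.0], 'position': [0.124, -0.535, 0.23], 'eef_rot': [-3.119, -0.357, -0.0], 'contact_force': [0.608, -0.002, 0.19], 'wrist_torque': [-0.011, -0.002, 0.03], 'grasp_force': 0.0, 'finger_gap': 1.001}
top [499.921, 499.921, 306.297, 206.246, -0.065] [[-0.018, -0.99, 0.142, 0.436], [-0.999, 0.022, 0.025, -0.066], [-0.027, -0.142, -0.989, 1.128], [0.0, 0.0, 0.0, 1.0]]
lane [([396.5, 234.6], 0.56), ([301.2, 237.4], 0.48)]
stop_face [([253.1, 216.5], 0.95)]
gate_arm [([304.1, 237.9], 0.81)]
gate_lip [([304.1, 230.2], 0.56), ([373.1, 170.3], 0.23)]
gate_hinge [([417.3, 254.5], 0.73)]
rack [([342.5, 226.5], 0.58)]
rack_rear [([364.1, 223.7], 0.76), ([337.8, 227.4], 0.35)]
shaker [([307.2, 225.7], 0.57), ([319.5, 233.2], 0.57)]
scene [387.94, 387.94, 324.698, 199.999, -0.092] [[0.262, 0.645, -0.718, 1.168], [0.965, -0.173, 0.197, -0.218], [0.003, -0.744, -0.668, 0.63], [0.0, 0.0, 0.0, 1.0]]
lane [([239.6, 201.2], 0.62)]
stop_face [([383.5, 184.8], 0.9), ([272.1, 184.4], 0.59)]
gate_arm [([329.1, 166.6], 0.74)]
gate_lip [([329.6, 188.4], 0.83)]
gate_hinge [([221.8, 170.7], 0.84), ([422.9, 217.2], 0.36)]
rack [([301.0, 200.4], 0.84), ([332.6, 188.5], 0.52)]
rack_rear [([271.6, 183.9], 0.68)]
shaker [([332.8, 217.7], 0.58)]
```

```bash
cat > h.py <<'E'
from cell import *
import numpy as np, cv2
from scipy.optimize import least_squares
from scipy.spatial.transform import Rotation as R
def ray(f,px,T=None):
    T=f["cam_to_world"] if T is None else T
    d=np.array([(px[0]-f["cx"])/f["fx"],(px[1]-f["cy"])/f["fy"]]); s=d.copy()
    for _ in range(20): s=d/(1+f["k1"]*(s@s))
    v=T[:3,:3]@np.array([s[0],s[1],1.]); return T[:3,3],v
def onz(f,px,z,T=None):
    o,v=ray(f,px,T); return o+v*(z-o[2])/v[2]
E
python3 - <<'E'
from h import *
P={"lane":(0,-.2,.062),"stop_face":(0,.111,.082),"gate_arm":(-.042,-.001,.112),"gate_hinge":(-.0435,-.23,.122),"gate_lip":(-.018,.002,.081)}
obs=[];rack=[]
for c in ["top","scene"]:
    f=grab_frame(c)
    for n in list(P)+["rack","rack_rear"]:
        r=tip_of(c,n)
        if not r: continue
        if n in P: w=onz(f,r[0]["centre"],P[n][2]); obs.append((c,n,w[:2]))
        else: rack.append((c,n,onz(f,r[0]["centre"],.062 if n=="rack" else .112)[:2]))
def tr(p,q): c,s=np.cos(p[2]),np.sin(p[2]); return np.array([p[0]+c*q[0]-s*q[1],p[1]+s*q[0]+c*q[1]])
fit=least_squares(lambda p:np.concatenate([tr(p,P[n])-w for _,n,w in obs]),[.5,-.05,0],loss="soft_l1",f_scale=.003)
p=fit.x;print(p)
for c,n,w in obs: print(c,n,np.round(w,4),np.round((tr(p,P[n])-w)*1e3,1))
c,s=np.cos(p[2]),np.sin(p[2])
for cc,n,w in rack: d=w-p[:2];print(cc,n,np.round([c*d[0]+s*d[1],-s*d[0]+c*d[1]],4))
E
```

```text
[ 0.55679499 -0.03721253 -0.15544868]
top lane [ 0.5295 -0.2344] [-3.7 -0.4]
top stop_face [0.5755 0.0814] [-1.6 -9. ]
top gate_arm [ 0.5156 -0.0308] [-0.5 -0.9]
top gate_hinge [ 0.4734 -0.2646] [4.8 6.9]
top gate_lip [ 0.5384 -0.0314] [ 0.9 -1.1]
scene lane [ 0.5098 -0.2334] [16.  -1.4]
scene gate_arm [ 0.5124 -0.0313] [ 2.7 -0.4]
scene gate_hinge [ 0.4815 -0.2607] [-3.3  3. ]
scene gate_lip [ 0.5419 -0.0349] [-2.6  2.5]
top rack [ 0.     -0.0698]
top rack_rear [-0.0026 -0.1218]
scene rack [-0.001  -0.0716]
scene rack_rear [-0.0037 -0.1214]
```

View pics/top0.png

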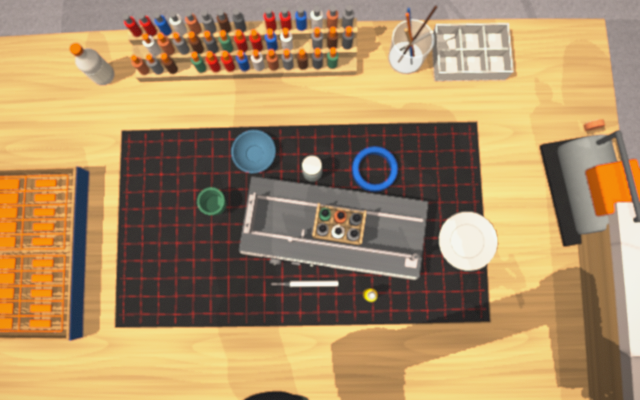

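View pics/scene0.png

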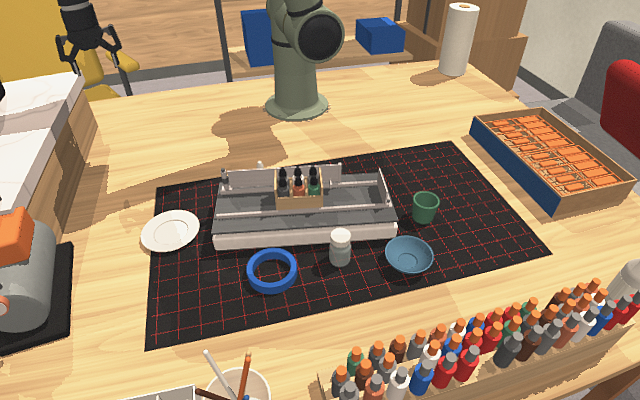

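The pictures show the shaker, turned about -0.155 rad. The rack is at top (342,226), the gate lip at (304,230), and the hinge at (417,254). The detections match these. Next I'll move above it for one closer look.

```bash
cat >> h.py <<'E'
def tr(p,q): c,s=np.cos(p[2]),np.sin(p[2]); return np.array([p[0]+c*q[0]-s*q[1],p[1]+s*q[0]+c*q[1]])
def inv(p,w): c,s=np.cos(p[2]),np.sin(p[2]); d=np.asarray(w)[:2]-p[:2]; return np.array([c*d[0]+s*d[1],-s*d[0]+c*d[1]])
SG=-1
def orient(a):  # tool y along SG*(cos a, sin a) world, tool down
    y=SG*np.array([np.cos(a),np.sin(a),0]); z=np.array([0,0,-1.]); x=np.cross(y,z)
    return R.from_matrix(np.c_[x,y,z]).as_rotvec()
P={"lane":(0,-.2,.062),"stop_face":(0,.111,.082),"gate_arm":(-.042,-.001,.112),"gate_hinge":(-.0435,-.23,.122),"gate_lip":(-.018,.002,.081)}
E
python3 - <<'E'
from h import *
p=[.5568,-.0372,-.155]
a=p[2]+np.radians(47)
xy=tr(p,(0.0,-.10))
pos=[*xy,.36]
print(ik(pos,orient(a)))
movep(pos,orient(a)); s=get_state(); f=grab_frame("wrist")
cv2.imwrite("pics/w1.png",f["img"][:,:,::-1])
T=np.eye(4);T[:3,:3]=R.from_rotvec(s["eef_rot"]).as_matrix();T[:3,3]=s["position"];T=T@f["T_tool_cam"]
print(s["clock"],s["position"],T.round(3).tolist())
obs=[]
for n in P:
    for r in tip_of("wrist",n)[:2]: print(n,np.round(r["centre"],1),round(r["score"],2),np.round(onz(f,r["centre"],P[n][2],T)[:2],4),inv(p,onz(f,r["centre"],P[n][2],T)).round(4))
for n,z in (("rack",.062),("rack_rear",.112)):
    for r in tip_of("wrist",n)[:2]: print(n,np.round(r["centre"],1),round(r["score"],2),inv(p,onz(f,r["centre"],z,T)).round(4))
E
```

```text
[-3.78368220e-01  2.94653794e-01  8.88417165e-02  1.36498425e+00
 -4.44089210e-16 -2.61446930e+00]
5.075 [ 0.54127682 -0.13626987  0.35989968] [[-0.787, -0.591, -0.176, 0.586], [-0.617, 0.753, 0.227, -0.193], [-0.001, 0.287, -0.958, 0.501], [0.0, 0.0, 0.0, 1.0]]
lane [366.3 113.5] 0.77 [ 0.5231 -0.2333] [-0.003  -0.1989]
stop_face [212.7 256.1] 0.66 [0.5729 0.0728] [-0.001   0.1112]
stop_face [367.1 111.2] 0.41 [ 0.5271 -0.2343] [ 0.0011 -0.1993]
gate_arm [280.3 236.2] 0.8 [ 0.5164 -0.0309] [-0.0409  0.    ]
gate_arm [182.  263.5] 0.23 [0.6026 0.0919] [0.0253 0.1346]
gate_hinge [416.2 129.7] 0.61 [ 0.4711 -0.2514] [-0.0516 -0.2248]
gate_hinge [296.4 177.4] 0.47 [ 0.5502 -0.1131] [ 0.0052 -0.076 ]
gate_lip [272.2 219.2] 0.87 [ 0.5362 -0.0325] [-0.021   0.0015]
gate_lip [417.5 128.4] 0.55 [ 0.4584 -0.2601] [-0.0628 -0.2354]
rack [294.1 170.6] 0.9 [ 0.0072 -0.069 ]
rack_rear [326.5 160.4] 0.56 [-0.0064 -0.1179]
```

View pics/w1.png

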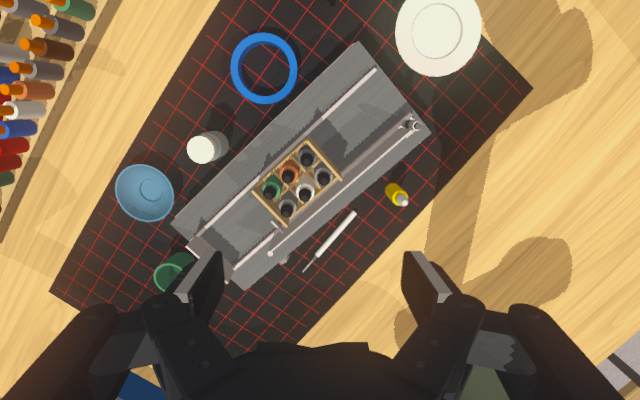

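The near view agrees with the fit to within 2-3 mm. Rack at (296,182), gate arm from (268,252) to (412,124), lip tip (272,220). Next I'll check the yaw on the far rail (376,69)-(190,237) and lower the spread fingers behind the rack.

```bash
cat >> h.py <<'E'
SH=[.5563,-.0370,-.155]
U,V,ZT=.057,.011,.091
def tcp(push,phi,z=ZT):
    """TCP position and orientation with the push finger's leading corner at shaker xy `push`."""
    u=np.array([np.cos(phi),np.sin(phi)]); v=np.array([-u[1],u[0]])
    return [*tr(SH,np.array(push)-U*u-V*v),z],orient(SH[2]+phi)
def wristT(f,s):
    T=np.eye(4);T[:3,:3]=R.from_rotvec(s["eef_rot"]).as_matrix();T[:3,3]=s["position"];return T@f["T_tool_cam"]
def look(name):
    s=get_state();f=grab_frame("wrist");cv2.imwrite(f"pics/{name}.png",f["img"][:,:,::-1]);return f,wristT(f,s)
E
python3 - <<'E'
from h import *
s=get_state();f=grab_frame("wrist");T=wristT(f,s)
for px in [(376,69),(190,237)]: print("far rail",inv(SH,onz(f,px,.071,T)).round(4))
phi=np.radians(47)
push=np.array([-.030,-.132-.083])+.114*np.array([np.cos(phi),np.sin(phi)])
print("push",push)
pos,o=tcp(push,phi,.2); movep(pos,o)
pos,o=tcp(push,phi); print("hit",move_l(pos,.12,until_force=6))
s=get_state();print(s["clock"],s["position"],s["contact_force"].round(2) if hasattr(s["contact_force"],"round") else s["contact_force"])
f,T=look("w2")
cc=grab_frame("scene");cv2.imwrite("pics/s2.png",cv2.resize(cc["img"][130:250,170:420,::-1],(750,360)))
for n,z in (("rack_rear",.112),("gate_arm",.112),("gate_hinge",.122)):
    for r in tip_of("wrist",n)[:1]: print(n,np.round(r["centre"],1),round(r["score"],2),inv(SH,onz(f,r["centre"],z,T)).round(4))
E
```

```text
far rail [ 0.0336 -0.2443]
far rail [0.0439 0.1197]
push [ 0.04774781 -0.13162568]
hit False
7.3333 [ 0.54579597 -0.21853649  0.09192652] [-0.09  0.12  0.45]
gate_hinge [493.1 316. ] 0.97 [-0.0475 -0.2287]
```

View pics/w2.png

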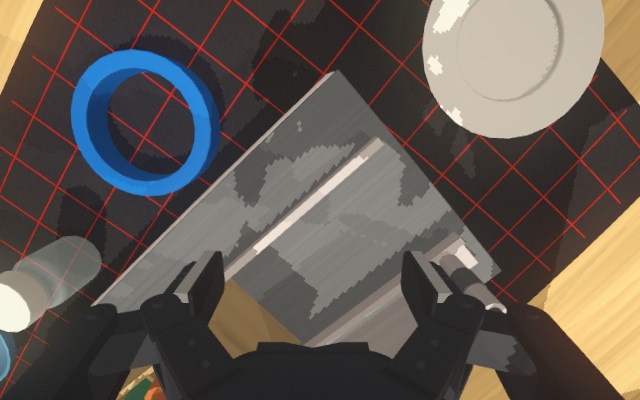

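View pics/s2.png

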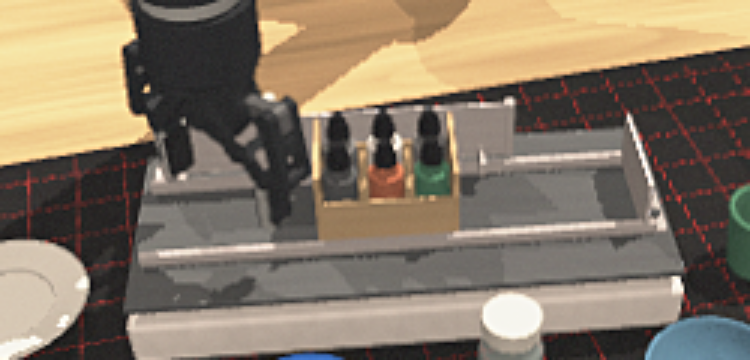

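```bash
cat >> h.py <<'E'
from scipy.optimize import brentq
SH=[.5577,-.0372,-.177]
def hold(yr,xp,th):
    "phi putting the push corner at (xp,yr) and the hold corner on the gate's inner face opened to th"
    def g(phi):
        L=.230+yr-.114*np.sin(phi)
        return (xp-.114*np.cos(phi))-(-.0435+.0015/np.cos(th)-L*np.tan(th))
    phi=brentq(g,.4,1.4); return phi,.230+yr-.114*np.sin(phi)
E
python3 - <<'E'
from h import *
for yr,xp,th in [(-.1275,.030,.27),(-.12,.029,.27),(-.1,.026,.24),(-.06,.018,.21),(-.02,.01,.19),(.012,.006,.18)]:
    phi,L=hold(yr,xp,th); print(yr,np.degrees(phi).round(1),round(L,3),ik(*tcp((xp,yr),phi)) is not None)
s=get_state();f0=np.array(s["contact_force"])
for th in (.05,.27):
    phi,L=hold(-.1275,.030,th); pos,o=tcp((.030,-.1275),phi); move_l(pos,.05,rot=o)
    s=get_state(); d=np.array(s["contact_force"])-f0; c,n=np.cos(SH[2]),np.sin(SH[2])
    print(th,L,"F shaker",(c*d[0]+n*d[1]).round(2),(-n*d[0]+c*d[1]).round(2),d[2].round(2),"gap",s["finger_gap"],s["clock"])
for cam in("scene","top"):
    f=grab_frame(cam)
    im=f["img"][130:250,170:420,::-1] if cam=="scene" else f["img"][160:300,220:460,::-1]
    cv2.imwrite(f"pics/{cam}3.png",cv2.resize(im,None,fx=3,fy=3))
    for n,z in (("gate_arm",.112),("gate_lip",.081),("rack_rear",.112),("rack",.062)):
        for r in tip_of(cam,n)[:1]: print(cam,n,round(r["score"],2),inv(SH,onz(f,r["centre"],z)).round(4))
E
```

```text
-0.1275 47.5 0.018 True
-0.12 46.5 0.027 True
-0.1 45.5 0.049 True
-0.06 46.4 0.087 True
-0.02 48.2 0.125 True
0.012 47.7 0.158 True
0.05 0.01471804118176015 F shaker 0.3 0.83 1.62 gap 1.001321939881508 8.0833
0.27 0.018490462711560074 F shaker 1.08 0.42 0.69 gap 0.9977409100197131 8.3333
scene gate_arm 0.84 [-0.0438  0.0062]
scene gate_lip 0.66 [-0.0115  0.0072]
scene rack_rear 0.9 [-0.0056 -0.1204]
scene rack 0.92 [ 0.0034 -0.0701]
top gate_arm 0.77 [-0.0382  0.0012]
top gate_lip 0.69 [-0.0189  0.0047]
top rack_rear 0.88 [ 0.0031 -0.1189]
top rack 0.65 [-0.     -0.0684]
```

View pics/scene3.png

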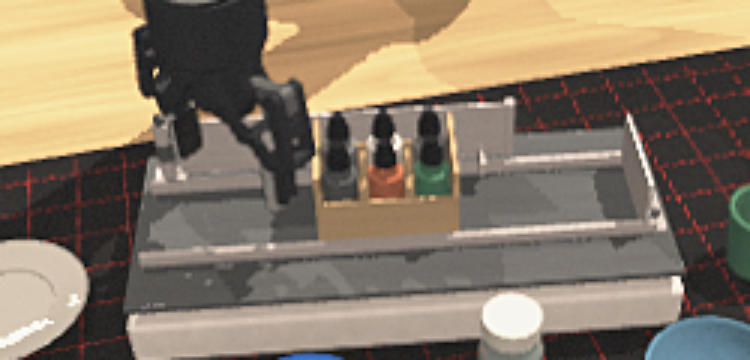

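The scene picture shows the gate still shut (arm end at (512,100)) and the finger at most grazing it. I'll feel for the contact in shaker -x.

```bash
cat >> h.py <<'E'
def F(): 
    d=np.array(get_state()["contact_force"]); c,n=np.cos(SH[2]),np.sin(SH[2])
    return np.array([c*d[0]+n*d[1],-n*d[0]+c*d[1],d[2]]).round(1)
E
python3 - <<'E'
from h import *
ex=np.array([np.cos(SH[2]),np.sin(SH[2]),0])
for i in range(7):
    s=get_state(); move_l(np.array(s["position"])-.002*ex,.03); 
    print(i,F(),inv(SH,get_state()["position"]).round(4),round(get_state()["finger_gap"],3))
    if F()[0]>22: break
f=grab_frame("scene");cv2.imwrite("pics/scene4.png",cv2.resize(f["img"][130:250,170:420,::-1],None,fx=3,fy=3))
for r in tip_of("scene","gate_arm")[:1]: print(inv(SH,onz(f,r["centre"],.112)).round(4),get_state()["clock"])
E
```

```text
0 [ 5.   0.4 -0.5] [-0.0004 -0.177 ] 1.003
1 [ 6.3  0.3 -3. ] [-0.0006 -0.177 ] 0.999
2 [ 6.4 -0.6 -3.2] [-0.0005 -0.177 ] 1.002
3 [ 6.2 -0.1 -4.3] [-0.0006 -0.177 ] 1.004
4 [ 6.2  0.2 -4.6] [-0.0006 -0.1769] 0.998
5 [ 7.3  0.1 -4.7] [-0.0006 -0.1769] 1.0
6 [ 6.3 -0.1 -5.2] [-0.0006 -0.1769] 1.0
[-0.0451 -0.0091] 10.6833
```

View pics/scene4.png

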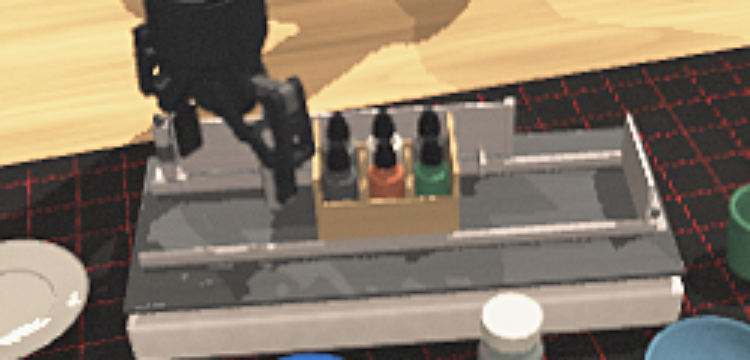

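Contact is found: the arm yields about 3 N/mm and the hold corner sits about 5 mm off my model. I'll add both to the commands, and estimate the gate angle from the actual pose.

```bash
cat >> h.py <<'E'
HO=.005
def hold(yr,xp,th):
    def g(phi):
        L=.230+yr-.114*np.sin(phi)
        return (xp+HO-.114*np.cos(phi))-(-.0435+.0015/np.cos(th)-L*np.tan(th))
    phi=brentq(g,.4,1.4); return phi,.230+yr-.114*np.sin(phi)
def cmd(yr,xp,th):
    phi,L=hold(yr,xp,th); ff=(.33+.6*th)/L/3100
    pos,o=tcp((xp,yr),phi); d=tr(SH,(-ff,0))-np.array(SH[:2])
    return [pos[0]+d[0],pos[1]+d[1],pos[2]],o
def est():
    s=get_state(); t=inv(SH,s["position"]); y=SG*R.from_rotvec(s["eef_rot"]).as_matrix()[:,1]
    phi=np.arctan2(y[1],y[0])-SH[2]; u=np.array([np.cos(phi),np.sin(phi)]); v=np.array([-u[1],u[0]])
    h=t-U*u+V*v+[HO,0]; p=t+U*u+V*v
    return dict(th=round(np.arctan2(-.042-h[0],h[1]+.23),3),L=round(h[1]+.23,4),push=p.round(4),phi=round(np.degrees(phi),1),z=round(s["position"][2],4),F=F(),t=round(s["clock"],2))
def shot(name):
    for cam,(a,b,c,d) in {"scene":(130,250,170,420)}.items():
        f=grab_frame(cam);cv2.imwrite(f"pics/{name}.png",cv2.resize(f["img"][a:b,c:d,::-1],None,fx=3,fy=3))
    for n,z in (("gate_arm",.112),("rack_rear",.112)):
        for r in tip_of("scene",n)[:1]: print(n,inv(SH,onz(f,r["centre"],z)).round(4),round(r["score"],2))
E
python3 - <<'E'
from h import *
print(est())
for yr,xp,th in [(-.1255,.030,.08),(-.124,.028,.18),(-.123,.027,.28)]:
    pos,o=cmd(yr,xp,th); move_l(pos,.04,rot=o); print(est())
shot("s5")
E
```

```text
{'th': np.float64(0.011), 'L': np.float64(0.0185), 'push': array([ 0.0298, -0.1275]), 'phi': np.float64(47.5), 'z': np.float64(0.0921), 'F': array([ 6.8, -0.2, -5.1]), 't': 10.68}
{'th': np.float64(0.024), 'L': np.float64(0.0196), 'push': array([ 0.0311, -0.1278]), 'phi': np.float64(46.4), 'z': np.float64(0.0927), 'F': array([15.8, -5.6, -6.9]), 't': 10.97}
{'th': np.float64(0.078), 'L': np.float64(0.0211), 'push': array([ 0.0306, -0.1269]), 'phi': np.float64(46.0), 'z': np.float64(0.0935), 'F': array([17.5, -6.7, -6.8]), 't': 11.22}
{'th': np.float64(0.16), 'L': np.float64(0.024), 'push': array([ 0.0309, -0.1265]), 'phi': np.float64(44.2), 'z': np.float64(0.0944), 'F': array([18.2, -7.8, -3.2]), 't': 11.47}
gate_arm [-0.0715 -0.0047] 0.76
rack_rear [ 0.0069 -0.1176] 0.6
```

View pics/s5.png

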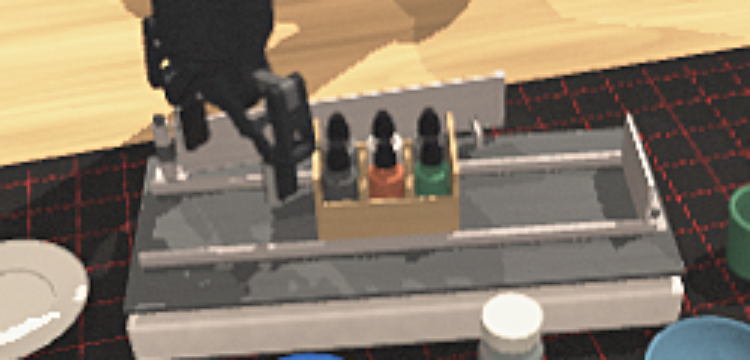

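The scene picture shows the gate swung out to about 0.13 rad (arm end now at (505,75)), with the finger just behind the rack. I'll open it further, then push with feedback on the gate angle. The script stops if the angle gets low.

```bash
cat >> h.py <<'E'
def step(yr,xp,th,bias,v=.05,uf=None):
    phi,L=hold(yr,xp,th+bias); f=(.33+.6*th)/L
    pos,o=tcp((xp,yr),phi,.0895); d=tr(SH,(-f/3100,.4*f/3100))-np.array(SH[:2])
    return move_l([pos[0]+d[0],pos[1]+d[1],pos[2]],v,rot=o,until_force=uf)
E
python3 - <<'E'
from h import *
bias=.1; ok=True
plan=[(-.124,.028,.26)]*2+[(y,np.interp(y,[-.12,-.04],[.028,.014]),np.interp(y,[-.12,-.08,.0],[.26,.24,.2])) for y in np.arange(-.119,-.085,.005)]
for yr,xp,th in plan:
    step(yr,xp,th,bias); e=est(); f=grab_frame("scene"); r=tip_of("scene","gate_arm"); q=tip_of("scene","rack_rear")
    cam=np.arctan2(-.042-inv(SH,onz(f,r[0]["centre"],.112))[0],.229) if r else None
    print(round(yr,3),e["th"],"cam",cam and cam.round(3),e["L"],e["push"],e["phi"],e["z"],e["F"],"rear",inv(SH,onz(f,q[0]["centre"],.112)).round(4) if q else None,e["t"])
    bias=np.clip(bias+.5*(th-e["th"]),-.1,.25)
    if e["th"]<.15 and yr>-.118: print("LOW");break
print("bias",bias)
shot("s6")
E
```

```text
-0.124 0.221 cam 0.24 0.0307 [ 0.0331 -0.1257] 40.3 0.0939 [17.  -5.4  4.7] rear [-0.0052 -0.1235] 11.87
-0.124 0.251 cam -0.625 0.0324 [ 0.0331 -0.1255] 39.2 0.0938 [16.4 -4.2  5.2] rear [-0.0038 -0.1189] 12.27
-0.119 0.301 cam 0.321 0.0439 [ 0.032  -0.1196] 35.6 0.0933 [12.9 -2.7  6.8] rear [-0.0075 -0.124 ] 12.71
-0.114 0.296 cam 0.31 0.0485 [ 0.0305 -0.1145] 36.0 0.0927 [10.1 -2.8  5.7] rear [-0.0035 -0.1202] 13.11
-0.109 0.284 cam 0.325 0.0528 [ 0.0293 -0.1094] 36.5 0.0923 [11.  -2.2  5.1] rear [-0.0063 -0.1101] 13.51
-0.104 0.279 cam 0.271 0.0573 [ 0.0278 -0.1044] 36.8 0.092 [10.1 -1.9  4.9] rear [-0.0134 -0.1097] 13.91
-0.099 0.271 cam 0.298 0.0616 [ 0.0266 -0.0993] 37.3 0.0917 [ 8.8 -1.8  4.2] rear [-0.0119 -0.104 ] 14.31
-0.094 0.264 cam 0.272 0.0661 [ 0.0254 -0.0943] 37.6 0.0915 [ 8.6 -2.5  3.3] rear [-0.0072 -0.0964] 14.71
-0.089 0.257 cam 0.273 0.0707 [ 0.0243 -0.0892] 37.9 0.0913 [ 8.2 -1.8  2.9] rear [-0.0016 -0.0937] 15.11
bias 0.03
gate_arm [-0.1009 -0.01  ] 0.79
rack_rear [-0.0081 -0.0989] 0.61
```

View pics/s6.png

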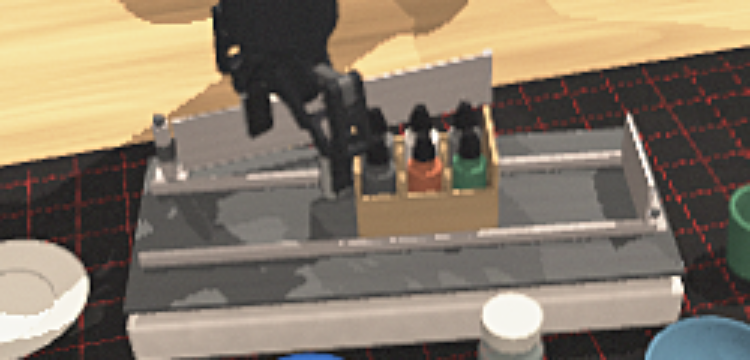

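The picture shows the rack advancing squarely (now x 355-497) with the gate held at about 0.26 rad. I'll continue to the stop.

Run:
```python
from h import *
bias=.03
def rep(yr,hit=None):
    e=est(); print(round(yr,3),hit,e["th"],e["L"],e["push"],e["phi"],e["z"],e["F"],e["t"]); return e
for yr in np.arange(-.079,.003,.01):
    xp=np.interp(yr,[-.12,-.04],[.028,.012]); th=np.interp(yr,[-.09,.0],[.25,.2])
    step(yr,xp,th,bias); e=rep(yr); bias=np.clip(bias+.5*(th-e["th"]),-.1,.2)
    if e["th"]<.15: print("LOW");break
else:
    for yr in (.007,.012,.017,.021):
        hit=step(yr,.012,.2,bias,v=.03,uf=7); e=rep(yr,hit)
        if hit or e["F"][1]<-8: break
    f=grab_frame("top")
    for n,z in (("gate_arm",.112),("rack_rear",.112),("rack",.062),("stop_face",.082)):
        for r in tip_of("top",n)[:1]: print(n,inv(SH,onz(f,r["centre"],z)).round(4),round(r["score"],2))
    shot("s7")
```

```text
-0.079 None 0.258 0.08 [ 0.0211 -0.079 ] 38.5 0.091 [ 6.4 -0.9  3.3] 15.75
-0.069 None 0.249 0.0894 [ 0.0188 -0.0688] 39.0 0.0908 [ 6.5 -0.2  2.6] 16.09
-0.059 None 0.242 0.0986 [ 0.0165 -0.0588] 39.6 0.0906 [ 5.  -0.   1.5] 16.43
-0.049 None 0.236 0.1076 [ 0.0141 -0.0488] 40.2 0.0903 [ 4.6 -0.6  2.4] 16.77
-0.039 None 0.236 0.117 [ 0.0111 -0.0385] 40.8 0.0898 [4.5 0.1 2.6] 17.12
-0.029 None 0.227 0.1282 [ 0.0105 -0.0283] 40.2 0.0894 [ 4.1 -0.   2.3] 17.48
-0.019 None 0.215 0.1393 [ 0.0105 -0.0182] 39.5 0.0893 [2.7 0.6 1.4] 17.83
-0.009 None 0.206 0.1509 [ 0.0106 -0.0081] 38.6 0.0894 [3.2 0.  0.9] 18.19
0.001 None 0.199 0.1627 [0.0108 0.0018] 37.4 0.0894 [ 2.5 -0.2  1. ] 18.56
0.007 False 0.198 0.1707 [0.0111 0.0075] 35.9 0.0895 [ 3.2 -0.5 -0.3] 18.94
0.012 False 0.198 0.1778 [0.011  0.0127] 34.7 0.0895 [ 2.8 -0.   0.3] 19.28
0.017 True 0.198 0.1823 [0.0116 0.0151] 33.4 0.0895 [ 1.  -1.6  1.3] 19.53
gate_arm [-0.0305  0.0895] 0.72
rack_rear [-0.0286  0.0867] 0.41
stop_face [-0.0093  0.1096] 0.83
gate_arm [-0.0874 -0.0044] 0.68
rack_rear [-0.0008  0.0146] 0.89
```

View pics/s7.png

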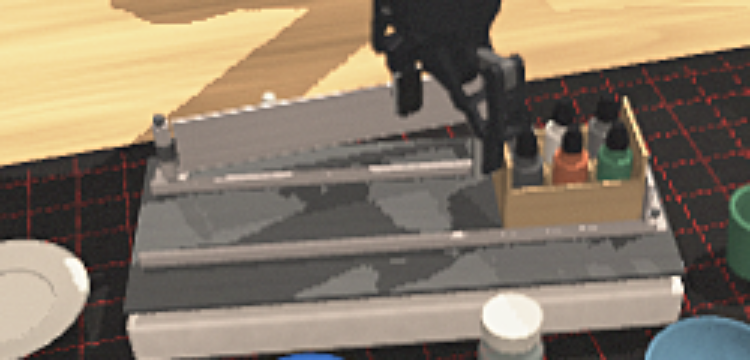

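The rack reached the stop (x 503-650, stop face behind it) and the gate is still held at about 0.2 rad. I'll press steadily to seat it squarely.

Run:
```python
from h import *
for yr in (.0165,.018,.0195,.021):
    step(yr,.011,.2,-.01,v=.02); e=est(); print(yr,e)
    if e["F"][1]<-9: break
f=grab_frame("scene")
cv2.imwrite("pics/s8.png",cv2.resize(f["img"][150:220,310:410,::-1],None,fx=7,fy=7,interpolation=cv2.INTER_CUBIC))
```

```text
0.0165 {'th': np.float64(0.194), 'L': np.float64(0.1788), 'push': array([0.0105, 0.0152]), 'phi': np.float64(35.6), 'z': np.float64(0.0895), 'F': array([ 1.1, -6.7,  0.9]), 't': 20.18}
0.018 {'th': np.float64(0.195), 'L': np.float64(0.1796), 'push': array([0.0107, 0.0154]), 'phi': np.float64(35.2), 'z': np.float64(0.0897), 'F': array([  1.3, -10.3,   1.4]), 't': 20.43}
```

View pics/s8.png

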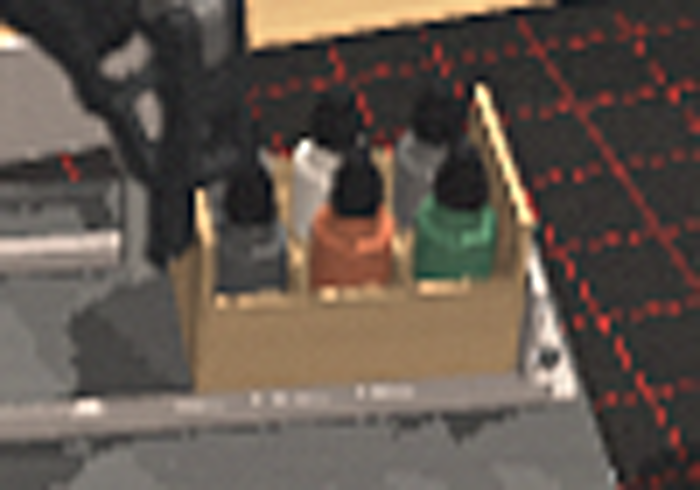

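The rack is seated: the force climbs with no further travel, and the picture shows its leading board flat against the stop at (525,230). Now I'll back off, ease the gate shut and withdraw.

Run:
```python
from h import *
step(.005,.011,.2,0,v=.04); print(est())
phi=np.radians(est()["phi"])
s=get_state(); w=lambda d,z:[*(np.array(s["position"])[:2]+tr(SH,d)-np.array(SH[:2])),z]
move_l(w((.05,-.004),.0895),.12); print(est())
move_l(w((.05,-.004),.30),.15)
movep(w((.05,-.25),.36),s["eef_rot"]); sleep(.3)
for c in("top","scene"):
    f=grab_frame(c)
    for n,z in (("gate_arm",.112),("gate_lip",.081),("rack_rear",.112),("rack",.062),("stop_face",.082)):
        for r in tip_of(c,n)[:1]: print(c,n,inv(SH,onz(f,r["centre"],z)).round(4),round(r["score"],2))
cv2.imwrite("pics/s9.png",cv2.resize(f["img"][130:290,130:450,::-1],None,fx=2.5,fy=2.5))
print(get_state()["clock"],F())
```

```text
{'th': np.float64(0.204), 'L': np.float64(0.1678), 'push': array([0.0103, 0.0052]), 'phi': np.float64(36.2), 'z': np.float64(0.0894), 'F': array([ 2.5, -0.1, -1. ]), 't': 20.98}
{'th': np.float64(-0.084), 'L': np.float64(0.1639), 'push': array([0.0588, 0.0014]), 'phi': np.float64(36.2), 'z': np.float64(0.0889), 'F': array([-0.4,  0. , -0.6]), 't': 21.54}
top gate_arm [-0.0419 -0.0014] 0.76
top gate_lip [-0.0159 -0.0049] 0.62
top rack_rear [0.003  0.0127] 0.74
top rack [-0.0093  0.0599] 0.64
top stop_face [-0.0084  0.1153] 0.89
scene gate_arm [-0.0517  0.0035] 0.76
scene gate_lip [-0.0227  0.0043] 0.82
scene rack_rear [-0.0022  0.0052] 0.58
scene rack [-0.0229  0.0896] 0.73
scene stop_face [-0.0026  0.1154] 0.98
24.9833 [ 0.6  0.1 -0.3]
```

View pics/s9.png

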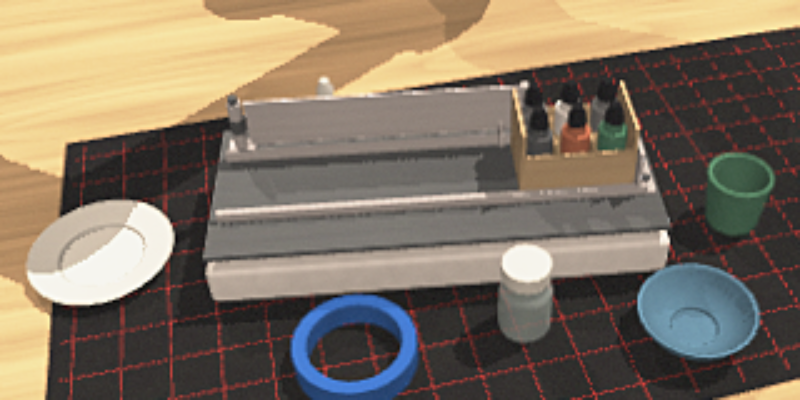

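The picture shows the rack home (x 513-638) against the stop, the gate shut along the rail, all six bottles standing, the bystanders in view undisturbed, and the robot clear.

```bash
python3 -c "
from cell import *
print(sign_off())"
```

```text
the job is handed in; nothing more can be done
None
```

I pushed the rack home against the end stop with the gate held open; the gate then sprang shut behind it, and I handed the job in at about 25 s with the robot touching nothing.

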